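# Free the battery pack from under the storage box and put it on charge

### The arm

A 6-joint arm with a two-finger parallel gripper is mounted at the origin on the work surface. World frame = base frame: x ahead of the robot, y to its left, z up, the work surface at z = 0. Lengths are in mm, angles in degrees, forces in N, time in s.
With the tool pointing down it reaches from about 300 to 850 mm from the base axis. Payload 4.2 kg.
Tool frame: the origin (TCP) lies on the centre line of the jaws, within the pads' length; the fingertips stand 14 mm ahead of it and the grasp point (between the pads) lies 5 mm behind it (env.finger_overhang is the z of the fingertips in the tool frame, in mm); z points along the fingers, y is the line along which they close (so a half turn about z gives the same grasp; the last joint's range is limited). The gripper opens to 91 mm and grips with 3 to 60 N. Pads are 32 mm wide; open, the fingers measure 118 mm over their backs; the gripper's body (76 mm by 178 mm) begins 60 mm behind the grasp point.
Start: joints at [62.338, 18.312, 89.639, -0, 72.044, -1.146], TCP at [256.716, 514.528, 227.976] pointing down, gripper open.
Joint ranges: [-177.97, 177.97], [-48.28, 115.42], [12.27, 149.76], [-77.06, 257.06], [2.81, 150.46], [-146.56, 146.56]. Speed limits (degrees/s): [147.25, 147.25, 180, 180, 180, 180].

### API

Orientations are given as [roll, pitch, yaw] about the fixed x, y, z axes, in that order (R = Rz(yaw) Ry(pitch) Rx(roll)).
In Python, from workcell import sensors, viewer, env gives the robot as it stands. The module is installed in compiled form; this text tells all that it offers.
- The arm moves only by the tool step_arm, never from a script. Its argument "plan" is one flat list of numbers, 6 for each row, row after row: the shift along the tool's x, y, z in cm, then the turn, a rotation vector about the tool's x, y, z in rad. In form: [x, y, z, wx, wy, wz, x, y, z, wx, wy, wz, ...]. A call has 1 to 5 rows; each row shifts and turns the commanded pose from where the row before left it, along the tool's axes as they then stand; what a row does not reach is not made up. A row lasts 1/12 s, in which the tool goes at most 41.7 mm and 7.16 degrees, less where a joint would pass 70% of its speed; a pose out of reach is approached as far as the arm can. A call is refused whole if a number of a shift passes 4.17 or a number of a turn 0.125, either way. A call with a gripper value outside its range is refused whole. "hand" is the finger opening in cm, from 0 to 9.12, set as the call begins (left out, the last holds). The fingers move at their own pace and stop on an object; "newtons" is the grip in N (left out, the last holds). Time passes only in rows, so rows that do not move let the fingers close. It gives the time, the measured TCP pose, the force, the opening and the grip force at its end, in the units of the state.
- sensors.state(): the state, without advancing time (a new reading comes with each control period).
- viewer.grab_frame(name): name is "side" or "top"; returns a dict with "img" (400x640x3 uint8, red, green, blue), "fx", "fy", "cx", "cy" (pixels), "position" and "attitude" of the camera in the world. Camera axes: x right, y down, z forward; pixel columns grow to the right and rows downward; lengths in mm; the calibration is good to about 2 mm. A picture is of the moment at which its call begins. There is no depth.
- env.job_done(): hands the job in; it is judged then, once.
Trained networks look in a picture, given as the dict that the camera call returned (one of the last four; its "shot" number tells which), for a name from the list of things; names that differ only in an ending like _2 or _b are one class to them, and where a whole thing is asked for, a point or a joint stands for the part that bears it (a point fixed in the world has none). Each returns a list of dicts, best first, with "score" (0 to 1); they miss things now and then, are a little off and sometimes report something else, mostly with a low value. They report only what shows in the picture. A call takes as long as a camera call.
- viewer.boxes_of(name, picture): "location" ([column, row] in pixels, amid what is visible of it).
- viewer.pinpoint(name, picture): "location" ([column, row] in pixels: a listed point, or the origin of a listed thing).
The state is a dict: "time_s": time; "qpos": joint angles; "qvel": joint speeds; "effort": joint torques, N m; "ee_pos": TCP position; "ee_rot": TCP orientation; "force": force on the tool from outside, world axes, zero at the start; "torque": the same for the moment, N m; "gripper_width": finger opening in mm; "gripper_force": force on a finger pad.
Only numpy, scipy, OpenCV 4.12 (cv2) and the standard library are available. Lean on these libraries where they do the work, as an engineer would, in place of code of your own. Each camera call takes 0.05 s, during which the arm holds its last target. There are 200 camera calls.

### The job

A slim battery pack has ended up under the storage box on the low stand; put it on charge. First set the canister that stands in front of the empty charger aside, upright on the worktop and well clear of the way in; then draw the pack straight out from under the box without lifting, shifting or toppling the box or the jar on it, and slide it, contact end first, fully home into the empty charger and let go (you will have to put it down on the way and take it again by its handle end). Leave the other bottles and vessels as they are.

Things in the scene. Friction and masses are not known exactly. Their poses are not given: they have to be found in the camera images.
- pack_mid (a point): Centre (6 mm up) of the slim white battery pack, 180 x 60 x 12 mm, 0.2 kg, flat on the worktop between the stand's rails, under the box. Its x axis points to the contact end. x +50 to +90 mm: square contact tongue, 44 mm wide, three brass strips on top; -50 to +50: body 60 mm wide; -90 to -50: round-ended handle tab, 30 mm wide. The contact end sticks out about 75 to 100 mm from the box.
- pack_tip (a point): Middle of the end face of the pack's contact tongue, 90 mm along the pack's x axis from its centre, half-way up; same axes.
- stand: Low fixed aluminium stand. Two rails 11 mm high along its x axis, 72 mm apart; at the front end of each a 30 mm high upstand (x -60 to -54 mm, |y| 36 to 64) keeps the box from sliding forward and leaves the 72 mm gap open; another across the back (x 90). Origin on the worktop below the box. Its -x axis points out of the front: the pack is drawn that way, along the rails.
- load_mid (a point): Centre (45 mm up) of the grey lidded storage box that rests on the pack: 100 mm long along the stand's x, 128 mm wide, 90 mm high, 0.4 to 0.9 kg, 1 to 4 mm behind the front upstands. Axes as the stand's. When the pack is gone it settles 1 mm on to the rails.
- vial_mid (a point): Centre of the loose amber jar, 48 mm across and 75 mm high, standing on the storage box.
- dock: Empty charger, fixed: grey block 120 (x) x 96 x 48 mm high. In its front (x -60 mm) a slot at worktop level, 65 mm wide, 17 high, flared at the mouth; from x 0 only 49 wide, for the tongue; end wall at x +35. Origin on the worktop at its middle; the pack goes in along +x. Fully home, the pack's centre is at x -55 and its rear 85 mm stick out.
- dock_full: A second, identical fixed charger beside the empty one (either side), with an identical pack fixed in it that sticks out 85 mm from its mouth. Same axes and origin as the empty one.
- canister_mid (a point): Centre (41 mm up) of the loose steel canister with a lid that stands in front of the empty charger's mouth, in the pack's way: 50 mm across (lid 52), 82 mm high, 0.2 kg.
- spray_mid (a point): Centre of a white bottle, 60 mm across, 125 mm high (bystander).
- cup_mid (a point): Centre of an open steel cup, 68 mm across, 85 mm high (bystander).
- jar_mid (a point): Centre of a clear closed jar, 64 mm across, 90 mm high (bystander).

How it is judged:
By the outcome, as a careful person would: the job done as asked, in the order asked, and still so for the second after the job is handed in, with the robot touching nothing.
It also fails if it takes over 61 s, if anything falls off the work surface, if the arm or the gripper's body presses on something with over 40 N, if the wrist force passes 120 N, or if a joint passes its speed limit or range.

## Working session

There is one attempt and no reset: what is moved stays moved. The work goes in short steps, Python scripts to look and compute and a tool call to move; the robot and the scene stay as the last step left them, time stands still between calls to the robot, and variables do not carry over. Pictures are saved under pics/ and viewed, at most 12 in all, crops included, and the job is handed in when it is done.

Besides the shell and the picture viewer there is one more tool, called after "Request:" as name(argument=value, ...) on one line, values as JSON. step_arm: Moves the arm, as the interface text tells. Its arguments: {"type":"object","properties":{"plan":{"type":"array","items":{"type":"number"}},"hand":{"type":"number"},"newtons":{"type":"number"}},"required":["plan"]}

```bash
mkdir -p pics
cat > h.py <<'E'
import numpy as np, cv2
from scipy.spatial.transform import Rotation as R
from workcell import sensors, viewer, env
def grab(n, save=None):
    f=viewer.grab_frame(n)
    if save: cv2.imwrite('pics/'+save+'.png', f['img'][:,:,::-1])
    return f
def rot(a):
    a=np.array(a,float)
    return a if a.shape==(3,3) else R.from_euler('xyz',a,degrees=True).as_matrix()
def ray(f,p):
    d=rot(f['attitude'])@np.array([(p[0]-f['cx'])/f['fx'],(p[1]-f['cy'])/f['fy'],1]); return np.array(f['position'],float),d/np.linalg.norm(d)
def atz(f,p,z):
    o,d=ray(f,p); return o+d*(z-o[2])/d[2]
def proj(f,P):
    c=rot(f['attitude']).T@(np.array(P,float)-np.array(f['position'])); return [f['fx']*c[0]/c[2]+f['cx'],f['fy']*c[1]/c[2]+f['cy']]
def tri(fs,ps):
    A=np.zeros((3,3));b=np.zeros(3)
    for f,p in zip(fs,ps):
        o,d=ray(f,p);M=np.eye(3)-np.outer(d,d);A+=M;b+=M@o
    return np.linalg.solve(A,b)
E
python3 - <<'E'
from h import *
np.set_printoptions(precision=1,suppress=True)
S=grab('side','s0');T=grab('top','t0')
for f in(S,T): print(f['position'],f['attitude'],f['fx'],f['cx'],f['cy'])
Z=dict(pack_mid=6,pack_tip=6,stand=0,load_mid=45,vial_mid=138,dock=0,dock_full=0,canister_mid=41,spray_mid=62,cup_mid=42,jar_mid=45)
for n,z in Z.items():
    for nm,f in(('S',S),('T',T)):
        print(n,nm,[(np.round(d['location'],1),round(d['score'],2),atz(f,d['location'],z)) for d in viewer.pinpoint(n,f)[:3]])
print(sensors.state())
E
```

```text
[442.6 538.1 672.2] [-135.4   -1.1 -162.6] 412.71210539131584 324.3109285573581 206.05871721105422
[426.1  -8.5 876.8] [-168.4   -0.2  -92.2] 373.58184588078706 319.56142805182685 196.07977567318824
pack_mid S []
pack_mid T [(array([233.3, 214.7]), 0.57, array([567.9, 185.9,   6. ]))]
pack_tip S [(array([327. , 281.5]), 0.65, array([560.5,  99.9,   6. ]))]
pack_tip T [(array([270.1, 217.2]), 0.6, array([558.7,  99.5,   6. ]))]
stand S []
stand T []
load_mid S []
load_mid T []
vial_mid S [(array([271.9, 288.4]), 0.73, array([612.8, 224.6, 138. ]))]
vial_mid T [(array([196.8, 187.8]), 0.73, array([604.3, 230.7, 138. ])), (array([234.2, 213.7]), 0.66, array([548.4, 154.6, 138. ]))]
dock S [(array([400.8, 181.9]), 0.8, array([ 475.4, -236.6,    0. ]))]
dock T [(array([419.8, 247.4]), 0.71, array([ 475.4, -247.8,    0. ]))]
dock_full S [(array([341.5, 163.9]), 0.7, array([ 631.3, -256.1,    0. ]))]
dock_full T [(array([416.3, 181.3]), 0.81, array([ 634. , -253.9,    0. ]))]
canister_mid S [(array([393.7, 212.6]), 0.62, array([470.8, -87.6,  41. ]))]
canister_mid T [(array([359.6, 251.8]),
[... 292 characters left out ...]
rray([392.6, 161.9,  42. ]))]
cup_mid T [(array([243.6, 293.1]), 0.65, array([389.6, 154.2,  42. ])), (array([418.5, 247.7]), 0.65, array([ 472.5, -233.4,   42. ]))]
jar_mid S [(array([203.1, 272.7]), 0.56, array([774.6, 177.8,  45. ]))]
jar_mid T [(array([239.7, 128.5]), 0.64, array([766.7, 163.8,  45. ]))]
{'time_s': 1.2, 'qpos': array([62.3, 18.3, 89.6, -0. , 72. , -1.1]), 'qvel': array([ 0.1, -0. ,  0.1, -0.1, -0. ,  0.1]), 'effort': array([  0. , -41.2, -23.2,   0.1,   0. ,  -0. ]), 'ee_pos': array([256.7, 514.5, 228. ]), 'ee_rot': array([180. ,   0. , 153.5]), 'force': array([-0.1, -0.5, -0.4]), 'torque': array([-0.,  0., -0.]), 'gripper_force': 0.0, 'gripper_width': 91.07841101356107}
```

View images.

View pics/t0.png

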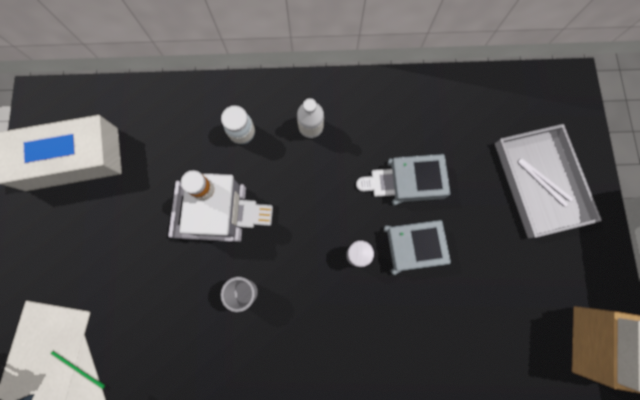

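View pics/s0.png

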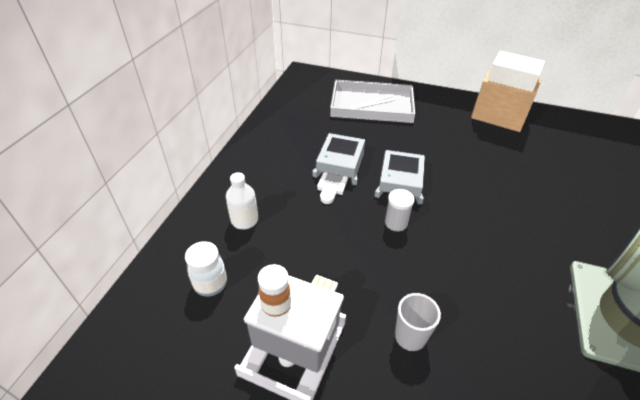

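Run:
```python
import cv2,numpy as np
t=cv2.imread('pics/t0.png');s=cv2.imread('pics/s0.png')
a=cv2.resize(t[165:250,160:280],(800,567),interpolation=cv2.INTER_CUBIC)
b=cv2.resize(t[145:285,340:460],None,fx=4.2,fy=4.2,interpolation=cv2.INTER_CUBIC)
c=cv2.resize(s[120:240,300:440],None,fx=4.2,fy=4.2,interpolation=cv2.INTER_CUBIC)[:, :]
cv2.imwrite('pics/a.png',a);cv2.imwrite('pics/b.png',b)
```

```text
(no output)
```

View pics/a.png

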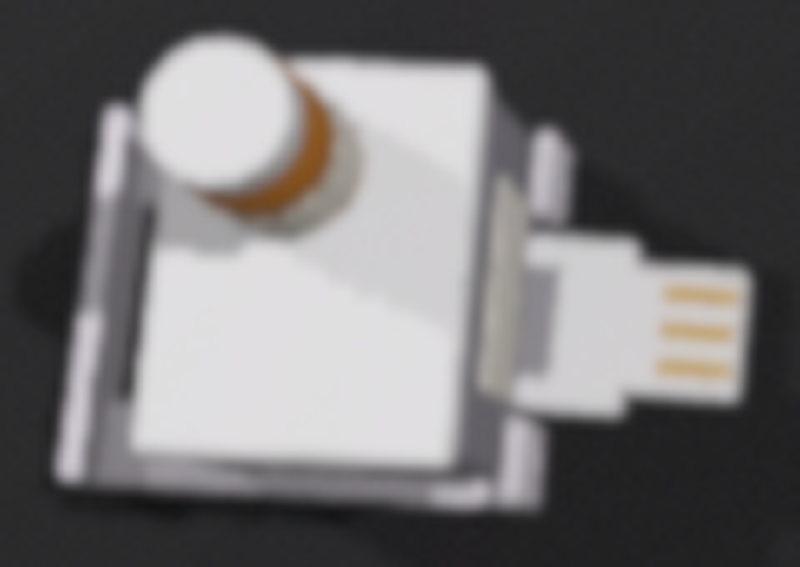

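View pics/b.png

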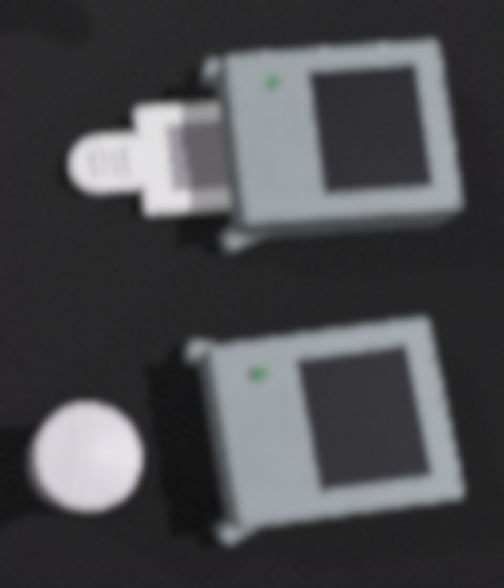

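Run:
```python
from h import *
np.set_printoptions(precision=1,suppress=True)
T=grab('top')
A=lambda p:[160+p[0]/6.667-.4,165+p[1]/6.667-.4]
B=lambda p:[340+p[0]/4.2-.4,145+p[1]/4.2-.4]
def fit(loc,img,z,m):
    P=np.array([atz(T,m(p),z)[:2] for p in img]);L=np.array(loc,float)
    lc,pc=L.mean(0),P.mean(0);l=L-lc;q=P-pc
    th=np.arctan2((l[:,0]*q[:,1]-l[:,1]*q[:,0]).sum(),(l*q).sum())
    M=np.array([[np.cos(th),-np.sin(th)],[np.sin(th),np.cos(th)]])
    print(np.degrees(th),'origin',pc-M@lc,'res',(P-pc-(l@M.T)).ravel()); return th,pc-M@lc
# local y is left of x; x points -y world => local +y = world +x (up in image)
fit([(90,22),(90,-22),(50,30),(50,-30)],[(752,268),(742,402),(640,240),(625,415)],12,A)
D=[(-60,48),(60,48),(60,-48),(-60,-48)]
fit(D,[(208,345),(428,318),(464,498),(232,530)],48,B)
fit(D,[(228,55),(436,40),(464,208),(240,225)],48,B)
# box top: stand x points +y ; front = -x
fit([(-50,-64),(50,-64),(50,64),(-50,64)],[(488,65),(205,60),(130,452),(458,468)],91,A)
fit([(-50,-64),(50,64),(-50,64)],[(488,65),(130,452),(458,468)],91,A)
print('can',atz(T,B((88,457)),82), 'vial top',atz(T,A((222,110)),91+75))
```

```text
-95.37639588783203 origin [572.  184.8] res [ 1.5 -0.1 -2.  -0.1  1.3  0.2 -0.8  0. ]
-85.2122422326679 origin [ 478.  -233.2] res [ 0.  -1.1  0.   0.1  0.8 -0.8 -0.9  1.7]
-88.15980729342283 origin [ 635.1 -252.5] res [-0.5 -2.6 -0.   1.6  0.8 -0.5 -0.2  1.5]
84.59197307840113 origin [580.7 221.7] res [ 3.   2.8 -1.3 -4.7 -1.1  2.8 -0.6 -0.9]
85.70769052166735 origin [580.9 223.7] res [ 1.7 -0.4 -0.1  2.  -1.6 -1.6]
can [463.  -99.4  82. ] vial top [611.3 229.6 166. ]
```

Request:
step_arm(plan=[0,0,0,0,0,0.1025,0,0,0,0,0,0.1025,0,0,0,0,0,0.1025,0,0,0,0,0,0.1025,0,0,0,0,0,0.1025], hand=9.1)

```text
time_s: 1.67
ee_pos: [256.7, 514.6, 228.0]
ee_rot: [180.0, -0.0, 123.8]
force: [0.6, -0.5, 0.6]
gripper_width: 90.9
gripper_force: 0.0
```

Request:
step_arm(plan=[0,0,0,0,0,0.1025,0,0,0,0,0,0.1025,0,0,0,0,0,0.1025,0,0,0,0,0,0.1025,0,0,0,0,0,0.1025])

```text
time_s: 2.08
ee_pos: [256.7, 514.5, 228.0]
ee_rot: [180.0, -0.0, 94.5]
force: [0.4, -0.3, 0.7]
gripper_width: 90.8
gripper_force: 0.0
```

Request:
step_arm(plan=[-3.15,0.78,0.39,0,0,0,-3.15,0.78,0.39,0,0,0,-3.15,0.78,0.39,0,0,0,-3.15,0.78,0.39,0,0,0,-3.15,0.78,0.39,0,0,0])

```text
time_s: 2.5
ee_pos: [308.8, 359.4, 208.3]
ee_rot: [180.0, -0.0, 94.8]
force: [0.4, -0.1, -0.1]
gripper_width: 91.0
gripper_force: 0.0
```

Request:
step_arm(plan=[-3.15,0.78,0.39,0,0,0,-3.15,0.78,0.39,0,0,0,-3.15,0.78,0.39,0,0,0,-3.15,0.78,0.39,0,0,0,-3.15,0.78,0.39,0,0,0])

```text
time_s: 2.92
ee_pos: [360.8, 205.6, 189.0]
ee_rot: [180.0, -0.0, 94.8]
force: [-1.2, 0.4, -0.5]
gripper_width: 91.1
gripper_force: 0.0
```

Request:
step_arm(plan=[-3.15,0.78,0.39,0,0,0,-3.15,0.78,0.39,0,0,0,-3.15,0.78,0.39,0,0,0,-3.15,0.78,0.39,0,0,0,-3.15,0.78,0.39,0,0,0])

```text
time_s: 3.33
ee_pos: [412.8, 51.8, 169.6]
ee_rot: [179.9, -0.0, 94.8]
force: [-0.1, -0.6, 0.1]
gripper_width: 90.9
gripper_force: 0.0
```

Request:
step_arm(plan=[-3.15,0.78,0.39,0,0,0,-3.15,0.78,0.39,0,0,0,-3.15,0.78,0.39,0,0,0,-3.15,0.78,0.39,0,0,0,0,0,0,0,0,0])

```text
time_s: 3.75
ee_pos: [455.9, -74.0, 153.5]
ee_rot: [179.9, 0.1, 94.5]
force: [1.1, 0.3, 0.2]
gripper_width: 91.2
gripper_force: 0.0
```

```bash
cat >> h.py <<'E'
def to(x,y,z,yaw=None):
    s=sensors.state();M=rot(s['ee_rot']);d=M.T@(np.array([x,y,z])-s['ee_pos'])/10
    cur=s['ee_rot'][2];w=0 if yaw is None else -np.radians((yaw-cur+180)%360-180)
    print('t',round(s['time_s'],2),'pos',np.round(s['ee_pos'],1),'rot',np.round(s['ee_rot'],1),'F',np.round(s['force'],1),'grip',round(s['gripper_width'],1),round(s['gripper_force'],1))
    print(' d_tool cm',np.round(d,2),'wz',round(w,3))
E
python3 -c "
from h import *
to(466,-98,42,94.8)"
```

```text
t 3.75 pos [455.9 -74.  153.5] rot [1.799e+02 1.000e-01 9.450e+01] F [1.1 0.3 0.2] grip 91.2 0.0
 d_tool cm [-2.45  0.8  11.16] wz -0.005
```

Request:
step_arm(plan=[-2.45,0.8,0.1,0,0,0,0,0,2.8,0,0,0,0,0,2.8,0,0,0,0,0,2.8,0,0,0,0,0,2.6,0,0,0])

```text
time_s: 4.17
ee_pos: [463.9, -93.1, 41.8]
ee_rot: [180.0, -0.0, 94.7]
force: [-0.1, -0.0, 0.3]
gripper_width: 90.9
gripper_force: 0.0
```

Request:
step_arm(plan=[0,0,0,0,0,0,0,0,0,0,0,0,0,0,0,0,0,0,0,0,0,0,0,0,0,0,0,0,0,0], hand=4, newtons=15)

```text
time_s: 4.58
ee_pos: [465.2, -93.5, 44.4]
ee_rot: [179.8, 0.1, 94.8]
force: [0.5, 0.2, -0.7]
gripper_width: 60.5
gripper_force: 0.0
```

Request:
step_arm(plan=[0,0,0,0,0,0,0,0,0,0,0,0])

```text
time_s: 4.75
ee_pos: [464.1, -93.4, 43.8]
ee_rot: [179.9, 0.0, 94.8]
force: [-2.3, -0.2, 5.1]
gripper_width: 51.4
gripper_force: 15.0
```

Request:
step_arm(plan=[0,0,-1,0,0,0,0,0,-1.5,0,0,0,0,0,-1.5,0,0,0,-0.6,-1.3,0,0,0,0,-1.2,-2.7,0,0,0,0])

```text
time_s: 5.17
ee_pos: [428.1, -115.0, 83.6]
ee_rot: [179.7, 0.1, 94.9]
force: [-0.9, -0.3, -1.7]
gripper_width: 51.4
gripper_force: 15.0
```

Request:
step_arm(plan=[-1.2,-2.7,0,0,0,0,-1.2,-2.7,0,0,0,0,-1.2,-2.7,0,0,0,0,-1.2,-2.7,0,0,0,0,-0.6,-1.3,0,0,0,0])

```text
time_s: 5.58
ee_pos: [304.9, -178.2, 81.9]
ee_rot: [-179.8, -0.1, 94.7]
force: [-0.6, 0.6, -2.5]
gripper_width: 51.6
gripper_force: 15.0
```

Request:
step_arm(plan=[0,0,0,0,0,0,0,0,1.4,0,0,0,0,0,1.4,0,0,0,0,0,0.6,0,0,0,0,0,0.3,0,0,0])

```text
time_s: 6.0
ee_pos: [308.9, -177.9, 44.8]
ee_rot: [-179.9, -0.1, 94.8]
force: [-0.0, -0.4, -1.3]
gripper_width: 51.1
gripper_force: 15.0
```

Request:
step_arm(plan=[0,0,0.2,0,0,0,0,0,0,0,0,0,0,0,0,0,0,0])

```text
time_s: 6.25
ee_pos: [310.0, -178.6, 44.1]
ee_rot: [179.9, 0.0, 94.8]
force: [0.8, -0.1, -2.3]
gripper_width: 51.3
gripper_force: 15.0
```

Request:
step_arm(plan=[0,0,0.1,0,0,0,0,0,0.1,0,0,0,0,0,0,0,0,0,0,0,0,0,0,0])

```text
time_s: 6.58
ee_pos: [309.4, -178.8, 42.9]
ee_rot: [-180.0, 0.1, 94.8]
force: [-5.3, 0.3, 13.7]
gripper_width: 51.4
gripper_force: 15.0
```

Request:
step_arm(plan=[0,0,0.1,0,0,0,0,0,0,0,0,0,0,0,0,0,0,0])

```text
time_s: 6.83
ee_pos: [309.1, -178.8, 42.1]
ee_rot: [-180.0, 0.0, 94.8]
force: [-7.2, -0.5, 18.0]
gripper_width: 51.5
gripper_force: 15.0
```

Request:
step_arm(plan=[0,0,-0.2,0,0,0,0,0,0,0,0,0,0,0,0,0,0,0,0,0,0,0,0,0], hand=9.1)

```text
time_s: 7.17
ee_pos: [309.8, -178.5, 42.9]
ee_rot: [180.0, 0.0, 94.8]
force: [-0.9, -0.5, 0.3]
gripper_width: 75.0
gripper_force: 0.0
```

Request:
step_arm(plan=[0,0,0,0,0,0,0,0,-2,0,0,0,0,0,-3.5,0,0,0.06,0,0,-4,0,0,0.06,0,0,-4,0,0,0.06])

```text
time_s: 7.58
ee_pos: [308.9, -178.0, 179.0]
ee_rot: [-179.9, -0.1, 84.3]
force: [1.1, -0.6, 0.3]
gripper_width: 90.9
gripper_force: 0.0
```

Run:
```python
from h import *
np.set_printoptions(precision=1,suppress=True)
to(565.2,105,130,84.6)
S=grab('side','s1');T=grab('top','t1')
for n,z in dict(canister_mid=41,pack_tip=6,dock=0).items():
    for f in(S,T): print(n,[(atz(f,d['location'],z),round(d['score'],2)) for d in viewer.pinpoint(n,f)[:2]])
p=[viewer.pinpoint('pack_tip',f)[0]['location'] for f in(S,T)]
print(tri([S,T],p))
s=S['img'][250:330,270:360][:,:,::-1]
a=cv2.resize(s,(720,640),interpolation=cv2.INTER_CUBIC)[:400]
b=cv2.resize(S['img'][130:230,300:440][:,:,::-1],(720,514),interpolation=cv2.INTER_CUBIC)
cv2.imwrite('pics/s1c.png',cv2.resize(np.vstack([a,b]),(472,600)))
```

```text
t 7.58 pos [ 308.9 -178.   179. ] rot [-179.9   -0.1   84.3] F [ 1.1 -0.6  0.3] grip 90.9 0.0
 d_tool cm [30.7 22.7  4.9] wz -0.006
canister_mid [(array([ 311.9, -181. ,   41. ]), 0.94)]
canister_mid [(array([388.7, 153.7,  41. ]), 0.63), (array([ 309.5, -188. ,   41. ]), 0.61)]
pack_tip [(array([561.5,  93.3,   6. ]), 0.58)]
pack_tip [(array([568.5,  99.6,   6. ]), 0.88), (array([ 631.3, -252.9,    6. ]), 0.32)]
dock [(array([ 484.4, -240.1,    0. ]), 0.67)]
dock [(array([ 476.2, -238.7,    0. ]), 0.89), (array([571.9, 183.9,   0. ]), 0.63)]
[563.6  98.4  14.2]
```

View pics/s1.png

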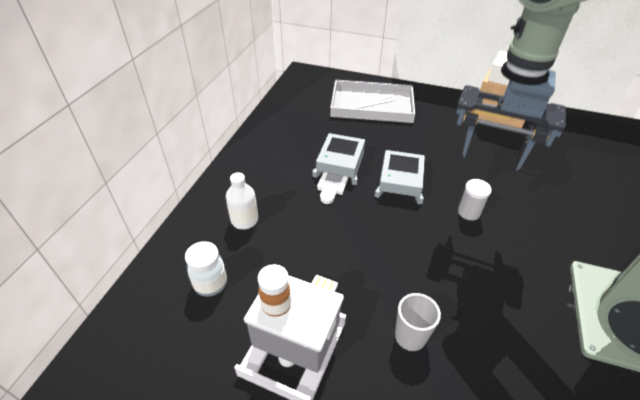

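Request:
step_arm(plan=[2.62,1.9,0.41,0,0,0,2.62,1.9,0.41,0,0,0,2.62,1.9,0.41,0,0,0,2.62,1.9,0.41,0,0,0,2.62,1.9,0.41,0,0,0])

```text
time_s: 8.5
ee_pos: [417.2, -55.9, 156.4]
ee_rot: [-179.9, -0.0, 84.4]
force: [-0.3, -0.1, 0.1]
gripper_width: 91.2
gripper_force: 0.0
```

Request:
step_arm(plan=[2.62,1.9,0.41,0,0,0,2.62,1.9,0.41,0,0,0,2.62,1.9,0.41,0,0,0,2.62,1.9,0.41,0,0,0,2.62,1.9,0.41,0,0,0])

```text
time_s: 8.92
ee_pos: [524.5, 65.3, 135.5]
ee_rot: [-179.9, 0.0, 84.5]
force: [-0.5, 0.0, -0.2]
gripper_width: 91.0
gripper_force: 0.0
```

Request:
step_arm(plan=[2.6,1.9,0.4,0,0,0,2.6,1.9,0.4,0,0,0,0,0,0,0,0,0,0,0,0,0,0,0,0,0,0,0,0,0])

```text
time_s: 9.33
ee_pos: [565.9, 111.6, 127.7]
ee_rot: [-179.8, 0.1, 84.5]
force: [-0.2, 0.7, -0.1]
gripper_width: 91.4
gripper_force: 0.0
```

Run:
```python
from h import *
np.set_printoptions(precision=1,suppress=True)
to(565,113,16,84.6)
```

```text
t 9.33 pos [565.9 111.6 127.7] rot [-179.8    0.1   84.5] F [-0.2  0.7 -0.1] grip 91.4 0.0
 d_tool cm [ 0.1 -0.1 11.2] wz -0.002
```

Request:
step_arm(plan=[0,0,3,0,0,0,0,0,3,0,0,0,0,0,3,0,0,0,0,0,1.5,0,0,0,0,0,0.6,0,0,0], hand=5.6)

```text
time_s: 9.75
ee_pos: [563.9, 110.3, 15.3]
ee_rot: [-179.7, 0.1, 84.4]
force: [0.0, -0.0, -0.1]
gripper_width: 60.5
gripper_force: 0.0
```

Request:
step_arm(plan=[0,0,0,0,0,0,0,0,0,0,0,0,0,0,0,0,0,0])

```text
time_s: 10.0
ee_pos: [567.9, 111.8, 19.4]
ee_rot: [179.8, -0.0, 84.4]
force: [0.4, 0.3, 0.5]
gripper_width: 55.8
gripper_force: 0.0
```

Run:
```python
from h import *
to(565,113,16,84.6)
S=grab('side')
cv2.imwrite('pics/s2c.png',cv2.resize(S['img'][200:380,220:420][:,:,::-1],(660,594),interpolation=cv2.INTER_CUBIC))
```

```text
t 10.0 pos [567.9 111.8  19.4] rot [179.8  -0.   84.4] F [0.4 0.3 0.5] grip 55.8 0.0
 d_tool cm [ 0.09 -0.3   0.34] wz -0.003
```

View pics/s2c.png

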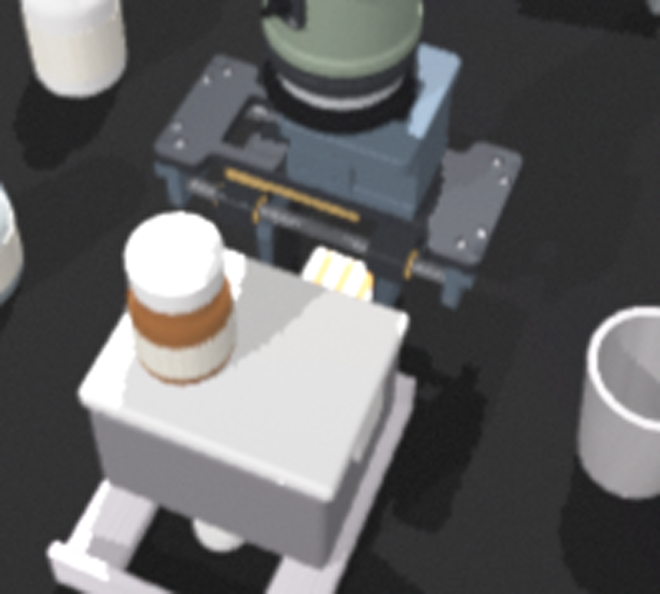

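Request:
step_arm(plan=[0,0,0,0,0,0,0,0,0,0,0,0,0,0,0,0,0,0,0,0,0,0,0,0], hand=3.8, newtons=35)

```text
time_s: 10.38
ee_pos: [565.8, 111.9, 18.6]
ee_rot: [-179.9, 0.0, 84.5]
force: [-4.6, -0.1, 6.4]
gripper_width: 43.7
gripper_force: 35.0
```

Run:
```python
from h import *
to(565,113,16,84.6)
```

```text
t 10.38 pos [565.8 111.9  18.6] rot [-179.9    0.    84.5] F [-4.6 -0.1  6.4] grip 43.7 35.0
 d_tool cm [ 0.1  -0.09  0.26] wz -0.001
```

Request:
step_arm(plan=[-0.15,0,0,0,0,0,-0.2,0,0,0,0,0,-0.2,0,0,0,0,0,-0.2,0,0,0,0,0,-0.2,0,0,0,0,0])

```text
time_s: 10.8
ee_pos: [566.6, 105.7, 18.6]
ee_rot: [179.9, -0.3, 84.3]
force: [0.1, 10.9, 2.1]
gripper_width: 43.6
gripper_force: 35.0
```

Request:
step_arm(plan=[-0.2,0,0,0,0,0,-0.2,0,0,0,0,0,-0.3,0,0,0,0,0,-0.3,0,0,0,0,0,-0.3,0,0,0,0,0])

```text
time_s: 11.22
ee_pos: [566.1, 93.1, 18.6]
ee_rot: [179.8, -0.4, 84.3]
force: [0.7, 11.0, 0.6]
gripper_width: 43.7
gripper_force: 35.0
```

Run:
```python
from h import *
to(565,113,16,84.6)
S=grab('side')
for n,z in (('vial_mid',138),('pack_tip',6)):
  print(n,[(np.round(atz(S,d['location'],z),1),np.round(d['location'],1)) for d in viewer.pinpoint(n,S)[:1]])
```

```text
t 11.22 pos [566.1  93.1  18.6] rot [179.8  -0.4  84.3] F [ 0.7 11.   0.6] grip 43.7 35.0
 d_tool cm [ 1.97 -0.3   0.27] wz -0.005
vial_mid [(array([614.6, 224.6, 138. ]), array([270.8, 288.1]))]
pack_tip [(array([564.9,  80.3,   6. ]), array([327.8, 272.9]))]
```

Request:
step_arm(plan=[-0.4,0,0,0,0,0,-0.4,0,0,0,0,0,-0.4,0,0,0,0,0,-0.4,0,0,0,0,0,-0.4,0,0,0,0,0])

```text
time_s: 11.78
ee_pos: [564.3, 73.3, 18.6]
ee_rot: [179.8, -0.4, 84.3]
force: [0.7, 14.5, 0.8]
gripper_width: 43.7
gripper_force: 35.0
```

Request:
step_arm(plan=[-0.4,0,0,0,0,0,-0.4,0,0,0,0,0,-0.4,0,0,0,0,0,-0.4,0,0,0,0,0,-0.4,0,0,0,0,0])

```text
time_s: 12.2
ee_pos: [562.3, 53.6, 18.6]
ee_rot: [179.8, -0.4, 84.3]
force: [1.0, 14.9, 0.1]
gripper_width: 43.7
gripper_force: 35.0
```

Request:
step_arm(plan=[-0.4,0,0,0,0,0,-0.4,0,0,0,0,0,-0.4,0,0,0,0,0,-0.4,0,0,0,0,0,-0.4,0,0,0,0,0])

```text
time_s: 12.62
ee_pos: [560.3, 32.4, 18.6]
ee_rot: [179.8, -0.2, 84.4]
force: [1.2, 5.6, 1.4]
gripper_width: 43.5
gripper_force: 35.0
```

Request:
step_arm(plan=[-0.4,0,0,0,0,0,-0.4,0,0,0,0,0,-0.4,0,0,0,0,0,-0.4,0,0,0,0,0,-0.4,0,0,0,0,0])

```text
time_s: 13.03
ee_pos: [558.0, 10.3, 18.6]
ee_rot: [179.9, -0.1, 84.4]
force: [2.1, 4.7, 3.8]
gripper_width: 43.6
gripper_force: 35.0
```

Request:
step_arm(plan=[-0.6,0,0,0,0,0,-1,0,0,0,0,0,-1,0,0,0,0,0,-1,0,0,0,0,0,-1,0,0,0,0,0])

```text
time_s: 13.45
ee_pos: [553.2, -36.4, 18.6]
ee_rot: [179.9, -0.0, 84.4]
force: [1.1, 5.7, 5.7]
gripper_width: 43.8
gripper_force: 35.0
```

Request:
step_arm(plan=[-1,0,0,0,0,0,-1,0,0,0,0,0,-0.5,0,0,0,0,0,0,0,0,0,0,0])

```text
time_s: 13.78
ee_pos: [550.6, -62.5, 18.6]
ee_rot: [179.9, 0.0, 84.4]
force: [0.9, 0.4, 5.5]
gripper_width: 43.9
gripper_force: 35.0
```

Run:
```python
from h import *
to(565,113,16,84.6)
S=grab('side','s3');T=grab('top')
for f in (S,T):
 for n,z in (('vial_mid',138),('pack_tip',6),('pack_mid',6)):
  print(n,[(np.round(atz(f,d['location'],z),1),np.round(d['location'],1)) for d in viewer.pinpoint(n,f)[:1]])
```

```text
t 13.78 pos [550.6 -62.5  18.6] rot [179.9   0.   84.4] F [0.9 0.4 5.5] grip 43.9 35.0
 d_tool cm [17.61 -0.29  0.25] wz -0.004
vial_mid [(array([607.4, 224.9, 138. ]), array([275.2, 289.5]))]
pack_tip [(array([548.8, -71. ,   6. ]), array([355. , 220.7]))]
pack_mid [(array([562.3,  11.8,   6. ]), array([338.7, 247.2]))]
vial_mid [(array([612.4, 236. , 138. ]), array([194.3, 184. ]))]
pack_tip []
pack_mid [(array([556.2,  13.7,   6. ]), array([306.6, 216.9]))]
```

View pics/s3.png

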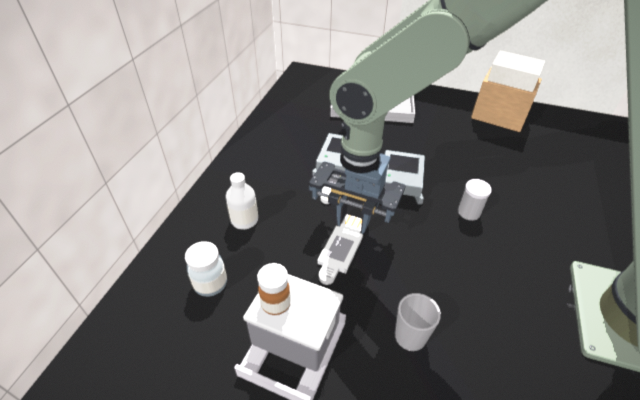

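Request:
step_arm(plan=[0,0,0,0,0,-0.036,0,0,0,0,0,-0.036,0,0,0,0,0,-0.036,0,0,0,0,0,-0.036,0,0,0,0,0,-0.036])

```text
time_s: 14.6
ee_pos: [551.5, -61.8, 18.6]
ee_rot: [179.8, 0.1, 94.8]
force: [1.7, 2.0, 3.4]
gripper_width: 44.0
gripper_force: 35.0
```

Request:
step_arm(plan=[-0.8,-1.1,0,0,0,0,-0.8,-1.1,0,0,0,0,-0.8,-1.1,0,0,0,0,-0.8,-1.1,0,0,0,0,-0.8,-1.1,0,0,0,0])

```text
time_s: 15.02
ee_pos: [499.2, -106.4, 18.6]
ee_rot: [179.8, 0.0, 94.7]
force: [3.5, 2.8, 5.8]
gripper_width: 43.8
gripper_force: 35.0
```

Request:
step_arm(plan=[-0.8,-1.1,0,0,0,0,-0.8,-1.1,0,0,0,0,-0.8,-1.1,0,0,0,0,0,0,0,0,0,0,0,0,0,0,0,0])

```text
time_s: 15.43
ee_pos: [466.2, -134.2, 18.5]
ee_rot: [-179.9, 0.1, 94.8]
force: [-2.2, -4.4, 9.8]
gripper_width: 43.3
gripper_force: 35.0
```

Request:
step_arm(plan=[0,0,0,0,0,0,0,0,0,0,0,0,0,0,0,0,0,0], hand=6.5)

```text
time_s: 15.68
ee_pos: [466.6, -132.3, 17.4]
ee_rot: [-179.9, -0.0, 94.7]
force: [-0.1, -0.2, -0.3]
gripper_width: 60.5
gripper_force: 0.0
```

Request:
step_arm(plan=[0,0,-1,0,0,0,0,0,-3,0,0,0,0,0,-3,0,0,0,0,0,-2,0,0,0,3,0,0,0,0,0])

```text
time_s: 16.1
ee_pos: [468.9, -105.5, 111.7]
ee_rot: [179.5, 0.3, 94.6]
force: [0.6, 0.7, 0.1]
gripper_width: 64.9
gripper_force: 0.0
```

Request:
step_arm(plan=[3,0,0,0,0,0,3,0,0,0,0,0,3,0,0,0,0,0,2,0,0,0,0,0,0,0,0,0,0,0])

```text
time_s: 16.52
ee_pos: [454.9, 10.2, 107.4]
ee_rot: [-179.9, -0.0, 95.0]
force: [0.2, -0.9, 0.6]
gripper_width: 64.7
gripper_force: 0.0
```

Run:
```python
from h import *
to(457,7,16,94.8)
S=grab('side','s4');T=grab('top','t4')
for f in (S,T):
 for n,z in (('vial_mid',138),('pack_tip',6),('pack_mid',6),('dock',0)):
  print(n,[(np.round(atz(f,d['location'],z),1),np.round(d['location'],1)) for d in viewer.pinpoint(n,f)[:1]])
a=cv2.resize(S['img'][130:260,320:470][:,:,::-1],None,fx=4,fy=4,interpolation=cv2.INTER_CUBIC)
cv2.imwrite('pics/s4c.png',a)
```

```text
t 16.52 pos [454.9  10.2 107.4] rot [-179.9   -0.    95. ] F [ 0.2 -0.9  0.6] grip 64.7 0.0
 d_tool cm [-0.35  0.2   9.14] wz 0.003
vial_mid [(array([611.6, 225.5, 138. ]), array([272.4, 289.1]))]
pack_tip [(array([ 465.3, -151.7,    6. ]), array([399.1, 204.5]))]
pack_mid [(array([462.5, -64.1,   6. ]), array([393.2, 232.3]))]
dock [(array([ 480.4, -230.3,    0. ]), array([398.3, 183.1]))]
vial_mid [(array([611.2, 225.2, 138. ]), array([199.6, 184.4]))]
pack_tip [(array([ 468.1, -149.7,    6. ]), array([378.5, 252. ]))]
pack_mid []
dock [(array([ 477.5, -233.4,    0. ]), array([413.6, 246.7]))]
```

View pics/s4c.png

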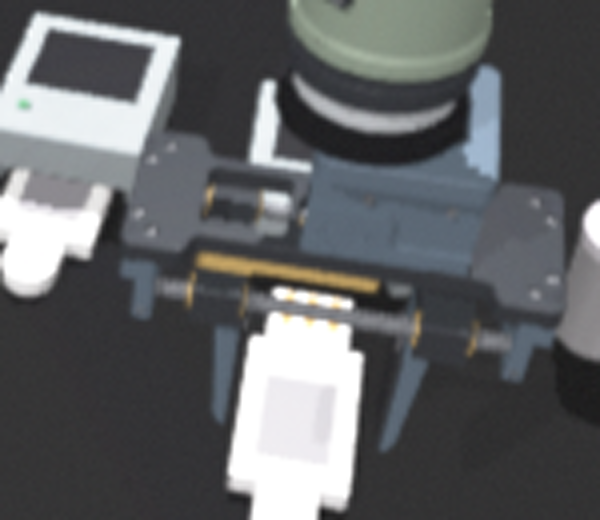

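Request:
step_arm(plan=[0,0,3,0,0,0,0,0,3,0,0,0,0,0,2,0,0,0,0,0,1,0,0,0,0,0,0,0,0,0])

```text
time_s: 17.43
ee_pos: [454.7, 7.5, 15.9]
ee_rot: [-179.8, -0.0, 94.7]
force: [0.4, 0.4, -0.0]
gripper_width: 64.5
gripper_force: 0.0
```

Run:
```python
from h import *
T=grab('top')
to(455,10,16,94.8)
a=cv2.resize(T['img'][190:290,290:460][:,:,::-1],None,fx=4.7,fy=4.7,interpolation=cv2.INTER_CUBIC)
cv2.imwrite('pics/t5c.png',a)
```

```text
t 17.48 pos [455.5   7.5  17.1] rot [-179.9   -0.    94.7] F [ 1.   0.5 -0.3] grip 64.9 0.0
 d_tool cm [ 0.25 -0.03  0.11] wz -0.001
```

View pics/t5c.png

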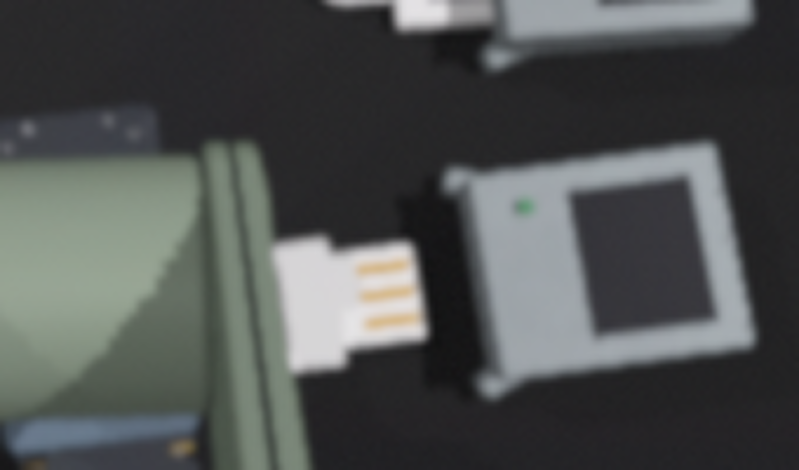

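Run:
```python
from h import *
T=grab('top')
m=lambda p:[290+(p[0]+.5)/4.7-.5,190+(p[1]+.5)/4.7-.5]
def fit(loc,img,z):
    P=np.array([atz(T,m(p),z)[:2] for p in img]);L=np.array(loc,float)
    lc,pc=L.mean(0),P.mean(0);l=L-lc;q=P-pc
    th=np.arctan2((l[:,0]*q[:,1]-l[:,1]*q[:,0]).sum(),(l*q).sum())
    M=np.array([[np.cos(th),-np.sin(th)],[np.sin(th),np.cos(th)]])
    print(np.degrees(th),pc-M@lc,(P-pc-l@M.T).round(1).ravel()); return M,pc-M@lc
Mp,p=fit([(90,22),(90,-22),(50,30),(50,-30)],[(412,241),(427,340),(330,238),(347,367)],12)
Md,d=fit([(-60,48),(60,48),(60,-48),(-60,-48)],[(463,180),(715,145),(754,345),(497,385)],48)
print('pack in dock frame',Md.T@(p-d), 'tip',Md.T@(p+Mp@[90,0]-d))
print('feet mid in dock',[Md.T@(atz(T,m(q),6)[:2]-d) for q in((450,185),(488,393))])
```

```text
-85.07682985990523 [461.1710354  -59.97288295] [ 2.5  0.1 -1.7 -0.1  1.  -0.3 -1.7  0.3]
-84.29261996338316 [ 476.98577497 -232.92043976] [-0.4  0.4 -0.2 -1.4  1.2 -0.3 -0.5  1.4]
pack in dock frame [-173.6629587    1.4629322] tip [-83.67138865   0.23113663]
feet mid in dock [array([-58.7718512 ,  49.88528638]), array([-57.95244048, -52.57423765])]
```

Request:
step_arm(plan=[0,0,0,0,0,0,0,0,0,0,0,0,0,0,0,0,0,0,0,0,0,0,0,0,0,0,0,0,0,0], hand=2, newtons=30)

```text
time_s: 17.95
ee_pos: [456.3, 7.7, 18.3]
ee_rot: [180.0, -0.0, 94.8]
force: [-0.4, -0.1, 0.2]
gripper_width: 34.6
gripper_force: 0.4
```

Request:
step_arm(plan=[0,0,0,0,0,0,0,0,0,0,0,0])

```text
time_s: 18.12
ee_pos: [455.6, 7.8, 18.1]
ee_rot: [-180.0, -0.0, 94.7]
force: [-2.0, 0.8, 4.3]
gripper_width: 29.7
gripper_force: 30.0
```

Request:
step_arm(plan=[-0.5,-0.05,0,0,0,-0.003,-0.5,0,0,0,0,0,-0.5,0,0,0,0,0,-0.5,0,0,0,0,0,-0.5,0,0,0,0,0])

```text
time_s: 18.53
ee_pos: [458.1, -17.5, 18.1]
ee_rot: [180.0, -0.0, 94.9]
force: [-0.3, 5.0, 6.4]
gripper_width: 29.7
gripper_force: 30.0
```

Request:
step_arm(plan=[-0.4,0,0,0,0,0,-0.4,0,0,0,0,0,-0.4,0,0,0,0,0,-0.4,0,0,0,0,0,-0.4,0,0,0,0,0])

```text
time_s: 18.95
ee_pos: [459.7, -37.4, 18.1]
ee_rot: [180.0, -0.0, 94.9]
force: [-0.6, 5.0, 5.1]
gripper_width: 29.7
gripper_force: 30.0
```

Request:
step_arm(plan=[-0.4,0,0,0,0,0,-0.4,0,0,0,0,0,-0.4,0,0,0,0,0,-0.4,0,0,0,0,0,0,0,0,0,0,0])

```text
time_s: 19.37
ee_pos: [461.1, -53.9, 18.1]
ee_rot: [180.0, -0.0, 94.9]
force: [-0.9, 1.9, 5.6]
gripper_width: 29.9
gripper_force: 30.0
```

Request:
step_arm(plan=[-0.3,0,0,0,0,0,-0.3,0,0,0,0,0,-0.3,0,0,0,0,0,-0.3,0,0,0,0,0,-0.3,0,0,0,0,0])

```text
time_s: 19.78
ee_pos: [462.3, -68.2, 18.1]
ee_rot: [180.0, -0.0, 94.9]
force: [-0.8, 6.0, 6.2]
gripper_width: 29.8
gripper_force: 30.0
```

Request:
step_arm(plan=[-0.3,0,0,0,0,0,-0.3,0,0,0,0,0,-0.3,0,0,0,0,0,-0.3,0,0,0,0,0,-0.3,0,0,0,0,0])

```text
time_s: 20.2
ee_pos: [463.4, -83.1, 18.1]
ee_rot: [180.0, -0.1, 94.9]
force: [-0.3, 4.3, 5.6]
gripper_width: 29.5
gripper_force: 30.0
```

Request:
step_arm(plan=[-0.3,0,0,0,0,0,-0.3,0,0,0,0,0,-0.3,0,0,0,0,0,-0.3,0,0,0,0,0,-0.3,0,0,0,0,0])

```text
time_s: 20.62
ee_pos: [464.6, -98.0, 18.1]
ee_rot: [180.0, -0.1, 94.9]
force: [-0.4, 6.0, 6.7]
gripper_width: 29.3
gripper_force: 30.0
```

Request:
step_arm(plan=[-0.2,0,0,0,0,0,-0.2,0,0,0,0,0,-0.2,0,0,0,0,0,-0.2,0,0,0,0,0,-0.2,0,0,0,0,0])

```text
time_s: 21.03
ee_pos: [465.4, -107.9, 18.1]
ee_rot: [180.0, -0.1, 94.9]
force: [-1.7, 4.9, 7.4]
gripper_width: 29.7
gripper_force: 30.0
```

Request:
step_arm(plan=[-0.1,0,0,0,0,0,-0.1,0,0,0,0,0,-0.1,0,0,0,0,0])

```text
time_s: 21.28
ee_pos: [465.7, -110.9, 18.1]
ee_rot: [180.0, -0.1, 94.9]
force: [-0.2, 5.1, 6.7]
gripper_width: 29.3
gripper_force: 30.0
```

Request:
step_arm(plan=[-0.1,0,0,0,0,0,-0.1,0,0,0,0,0])

```text
time_s: 21.45
ee_pos: [465.8, -112.8, 18.1]
ee_rot: [-180.0, -0.1, 94.9]
force: [0.1, 6.2, 7.7]
gripper_width: 29.4
gripper_force: 30.0
```

Request:
step_arm(plan=[-0.1,0,0,0,0,0,-0.1,0,0,0,0,0,-0.1,0,0,0,0,0])

```text
time_s: 21.7
ee_pos: [465.8, -113.3, 18.1]
ee_rot: [-180.0, -0.3, 94.7]
force: [1.8, 21.9, 10.0]
gripper_width: 29.6
gripper_force: 30.0
```

Request:
step_arm(plan=[-0.1,0,0,0,0,0,-0.1,0,0,0,0,0])

```text
time_s: 21.87
ee_pos: [465.6, -113.6, 18.1]
ee_rot: [-179.9, -0.5, 94.6]
force: [1.7, 28.7, 10.6]
gripper_width: 29.9
gripper_force: 30.0
```

Request:
step_arm(plan=[0.3,0,0,0,0,0,0,0,0,0,0,0])

```text
time_s: 22.03
ee_pos: [465.6, -113.3, 18.1]
ee_rot: [-180.0, -0.2, 94.8]
force: [0.3, 11.7, 9.1]
gripper_width: 29.7
gripper_force: 30.0
```

Request:
step_arm(plan=[0,0,0,0,0,0,0,0,0,0,0,0,0,0,0,0,0,0,0,0,0,0,0,0], hand=5.5)

```text
time_s: 22.37
ee_pos: [465.0, -114.2, 17.2]
ee_rot: [-179.9, -0.1, 94.9]
force: [-0.1, 3.0, -0.1]
gripper_width: 53.1
gripper_force: 1.6
```

Request:
step_arm(plan=[0,0,-1,0,0,0,0,0,-3,0,0,0,0,0,-4,0,0,0,3,0,-3,0,0,0,4,0,0,0,0,0])

```text
time_s: 22.78
ee_pos: [465.0, -48.3, 132.7]
ee_rot: [179.2, 0.3, 94.7]
force: [0.8, 1.2, -0.5]
gripper_width: 55.1
gripper_force: 0.0
```

Request:
step_arm(plan=[4,-1,-1,0,0,0,4,-1,-1,0,0,0,4,-1,-1,0,0,0,2,0,0,0,0,0,0,0,0,0,0,0])

```text
time_s: 23.2
ee_pos: [418.9, 91.4, 157.3]
ee_rot: [179.9, -0.0, 95.2]
force: [1.1, 0.0, -0.6]
gripper_width: 55.4
gripper_force: 0.0
```

Run:
```python
from h import *
S=grab('side');T=grab('top','t6')
to(0,0,0)
for f in(S,T):
  for n,z in dict(pack_mid=6,canister_mid=41,vial_mid=138,load_mid=45).items():
    print(n,[(np.round(atz(f,d['location'],z),1),round(d['score'],2)) for d in viewer.pinpoint(n,f)[:2]])
a=cv2.resize(S['img'][120:370,220:500][:,:,::-1],(670,598),interpolation=cv2.INTER_CUBIC)
cv2.imwrite('pics/s6c.png',a)
```

```text
t 23.3 pos [419.1  88.7 156.6] rot [1.80e+02 1.00e-01 9.51e+01] F [-0.   0.1 -0.4] grip 54.9 0.0
 d_tool cm [ -5.13 -42.54  15.65] wz 0
pack_mid [(array([ 481.4, -184.3,    6. ]), 0.54)]
canister_mid [(array([ 311.3, -178.6,   41. ]), 0.67)]
vial_mid [(array([608.6, 222.3, 138. ]), 0.92)]
load_mid [(array([ 478.4, -179.3,   45. ]), 0.16)]
pack_mid [(array([ 473.8, -181. ,    6. ]), 0.69)]
canister_mid [(array([ 314.6, -183.5,   41. ]), 0.88), (array([631.2, 262. ,  41. ]), 0.3)]
vial_mid [(array([613.2, 229.3, 138. ]), 0.75), (array([750.3,  -4.6, 138. ]), 0.68)]
load_mid []
```

View pics/s6c.png

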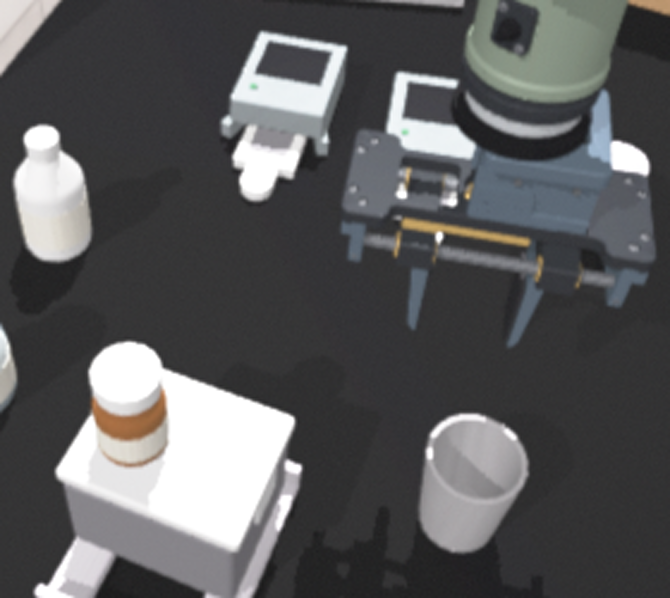

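View pics/t6.png

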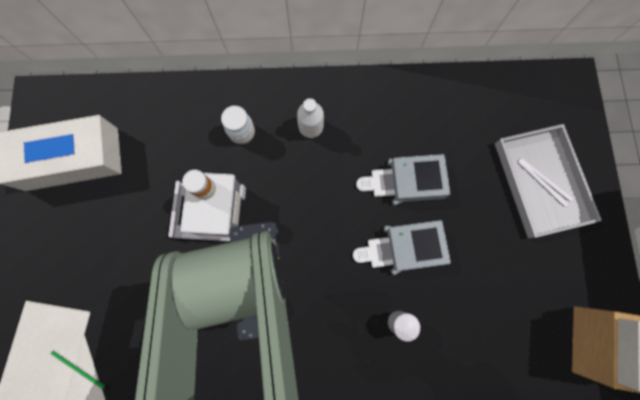

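```bash
python3 -c "
from workcell import env
print(env.job_done())"
```

```text
the job is handed in; nothing more can be done
None
```

I've handed the job in: the pack is in the empty charger up to the end stop and released, and the canister stands upright well aside. The box, jar and bystanders look undisturbed in the last pictures; the robot clock stood at about 23 s of the 61 s allowed, and no verdict came back.

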